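# Close a heel mould on its dowels and hold it pressed

## Task

In the shoe workshop, set the dark wooden heel block down into the D-shaped recess of the aluminium lower mould half, straight side towards the thin dowel, so that it sits flat on the recess floor. Then fit the blue upper mould half over it, thick dowel through the large hole and thin dowel through the small one, until the halves meet face to face all round; press the closed mould down until its sprung bed is fully down on its stop, and finish with the hand still holding it pressed there. Leave the shoe last, the tin and the hammer where they are.

Things in the scene. Friction and masses are not known exactly. Their poses are not given: they have to be found in the camera images.
- base: Dark steel base plate, 170 (x) by 110 (y) by 12 mm, bolted to the bench; the aluminium lower mould half, 142 by 84 by 30 mm, stands over it on four springs, its underside 22 mm and its flat top (parting) face 52 mm above the bench. Origin: centre of the plate's underside; +x towards the thin dowel.
- recess (a point): Centre of the recess floor of the lower mould half, 40 mm above the bench, 12 mm below the parting face; z up, +x towards the thin dowel. The recess is D-shaped, 57 (x) by 51 (y) by 12 mm deep: straight wall at +x, 45-degree corners at -x for the heel's round back. The heel goes in one way round only, with its origin at this point, axes matching, 3.5 mm play all round.
- thick_dowel (a point): Tip of the steel dowel 14 mm in diameter, at x = -53, y = 0 mm in the recess frame, standing 24 mm above the parting face, the top 7 mm a cone 6 mm wide at the tip.
- thin_dowel (a point): Tip of the steel dowel 8 mm in diameter, at x = +53, y = 0 mm in the recess frame, standing 24 mm above the parting face, the top 7 mm a cone 4 mm wide at the tip.
- lower_mould (a joint): How far the lower mould half is pushed down on its springs, in m: 0 = up (the start), 0.008 = on its stop (full 8 mm of travel). It starts to sink at about 10 N and needs about 18 N in all to reach the stop; the weight of the heel and the upper half counts (about 6 N together) but alone does not move it. It springs back when let go.
- heel: Heel block, dark brown wood with a black top, D-shaped from above, 50 (x) by 44 (y) by 40 mm high, about 90 g, standing upright on the bench. Origin: centre of its underside, z up. +x: the straight side, at x = 25; flat parallel sides y = +-22 run from x = -3 to 25; round back (radius 22 about x = -3) ends at x = -25. In the recess its upper 28 mm stand above the parting face.
- upper_mould: Upper mould half, blue, lying on the bench cavity down, the way up it is fitted; about 0.5 kg, 142 (x) by 84 (y) mm. Origin: centre of its underside, z up. Middle block 70 by 84 by 40 mm high with a cavity 64 by 60 by 32 mm deep below; at each end an ear 16 mm thick with a hole. Closed, its origin is 12 mm above point recess, axes matching, and the dowel tips show 8 mm above the ears.
- large_hole (a point): Lower mouth of the 17 mm through hole (for the thick dowel) in one ear of the upper half, at x = -53, y = 0 mm of its frame.
- small_hole (a point): Lower mouth of the 11 mm through hole (for the thin dowel) in the other ear of the upper half, at x = +53, y = 0 mm of its frame. It is too small for the thick dowel: the wrong way round the half does not go on.
- rib (a point): Centre of the top of the white grip rib on the upper half: 66 long (x), 24 wide (y), 26 mm tall, from 40 to 66 mm above the half's underside.
- last: Bystander: shoe last of green plastic, 260 by 82 by 85 mm. Origin under its middle.
- tin: Bystander: round tin with a yellow label, 72 mm in diameter, 60 mm tall. Origin: centre of its underside.
- hammer: Bystander: hammer about 240 mm long, lying flat. Origin near its middle, on the underside.
Things that resemble listed ones, but are neither listed nor needed, are in the scene too. Of the things like the heel, leave any that is white or yellow; of the rest the larger one is meant.

How it is judged:
By the outcome, as a careful person would: the job done as asked, in the order asked, and still so for the second after the job is handed in, while the arm keeps its last pose, push and grip.
It also fails if it takes over 72 s, if anything falls off the work surface, if the arm or the gripper's body presses on something with over 40 N, if the wrist force passes 120 N, or if a joint passes its speed limit or range.

## Robot

A 6-joint arm with a two-finger parallel gripper is mounted at the origin on the work surface. World frame = base frame: x ahead of the robot, y to its left, z up, the work surface at z = 0. Lengths are in m, angles in rad, forces in N, time in s.
With the tool pointing down it reaches from about 0.375 to 0.975 m from the base axis. Payload 3.8 kg.
Tool frame: the origin (TCP) lies midway between the tips of the shut fingers; the grasp point (between the pads) lies 19 mm behind it; z points along the fingers, y is the line along which they close (so a half turn about z gives the same grasp; the last joint's range is limited). The gripper opens to 85 mm and grips with 20 to 120 N. Pads are 22 mm wide; open, the fingers measure 114 mm over their backs; the gripper's body (76 mm by 85 mm) begins 54 mm behind the grasp point. The pads swing forward as they close: fully open they stand 13 mm farther back than shut.
Start: joints at [-1.236, 0.264, 1.604, -0, 1.274, -0.037], TCP at [0.245, -0.629, 0.21] pointing down, gripper open.
Joint ranges: [-2.63, 2.63], [-0.94, 2.18], [0.31, 2.57], [-1.31, 4.45], [0, 2.66], [-2.55, 2.55]. Speed limits (rad/s): [2.57, 2.57, 3.14, 3.14, 3.14, 3.14].

## Interface

Orientations are given as a rotation vector (axis times angle).
In Python, from workcell import bot gives the robot as it stands.
- The arm moves only by the tool servo_tool, never from a script. Its argument "series" is a list of rows, each a list of 7 numbers: the shift along the world's x, y, z in units of 0.15 m (1.0 is 0.15 m), then the turn, a rotation vector about the world's x, y, z in units of 180 degrees (1.0 is 180 degrees), then the closure, from 0 (fully open) to 1 (shut). A call has 1 to 20 rows; each row is the pose to reach, as a shift and turn from the pose commanded when the call began, turning the shorter way round; what a row does not reach only later rows make up. A row lasts 1/10 s, in which the tool goes at most 50 mm and 8.59 degrees, less where a joint would pass 70% of its speed; a pose out of reach is approached as far as the arm can. A call with a number of a shift or a turn outside -1 to 1 is refused whole. A call with a gripper value outside its range is refused whole. The fingers move at their own pace and stop on an object; "newtons" is the grip in N (left out, the last holds). Time passes only in rows, so rows that repeat a pose let the fingers close. It gives the time, the measured TCP pose, the force, the opening and the grip force at its end, in the units of the state.
- bot.read_state(): the state, without advancing time (a new reading comes with each control period).
- bot.read_camera(name): name is "scene" or "top" or "wrist"; returns the picture (420x560x3 uint8, red, green, blue); there is no depth.
- bot.camera_info(name): a dict with "vertical_fov" (degrees; the focal length in pixels is half the picture's height over the tangent of half this angle, whatever the lens; pixels are square), "cx", "cy" (the principal point, pixels), "R" (3x3) and "t" (3): a world point X has camera coordinates R X + t. Camera axes: x right, y down, z forward; pixel columns grow to the right and rows downward; lengths in m; the calibration is good to about 2 mm. A picture is of the moment at which its call begins: read the wrist's pose just before it. camera_info takes no time and is no camera call; for the wrist camera it gives the pose at the moment of the call.
- bot.finish_job(): hands the job in; it is judged then, once.
Trained networks look in the newest picture that a camera, given by its name, has taken for a name from the list of things; names that differ only in an ending like _2 or _b are one class to them, and where a whole thing is asked for, a point or a joint stands for the part that bears it (a point fixed in the world has none). Each returns a list of dicts, best first, with "score" (0 to 1); they miss things now and then, are a little off and sometimes report something else, mostly with a low value. They report only what shows in the picture. A call takes as long as a camera call. They do not tell look-alikes from the thing itself.
- bot.recognise(target, camera): "box" ([left, top, right, bottom] as shares, 0 to 1, of the picture: columns of its width, rows of its height, round what is visible of it).
- bot.trace(target, camera): "mask" (420x560 bool, what is visible of it) and "box" ([left, top, right, bottom] as shares, 0 to 1, of the picture: columns of its width, rows of its height, round what is visible of it).
- bot.mark_of(target, camera): "at" ([row, column] as shares, 0 to 1, of the picture: columns of its width, rows of its height: a listed point, or the origin of a listed thing).
The state is a dict: "time": time; "q": joint angles; "joint_vel": joint speeds; "joint_torque": joint torques, N m; "tool_pos": TCP position; "tcp_rot": TCP orientation; "wrist_force": force on the tool from outside, world axes, zero at the start; "torque": the same for the moment, N m; "width": opening from 0.0 (shut) to 1.0 (fully open); "grip_force": force on a finger pad.
Only numpy, scipy, OpenCV 4.12 (cv2) and the standard library are available. Lean on these libraries where they do the work, as an engineer would, in place of code of your own. Each camera call takes 0.05 s, during which the arm holds its last target. There are 200 camera calls.

## Working session

There is one attempt and no reset: what is moved stays moved. The work goes in short steps, Python scripts to look and compute and a tool call to move; the robot and the scene stay as the last step left them, time stands still between calls to the robot, and variables do not carry over. Pictures are saved under pics/ and viewed, at most 10 in all, crops included, and the job is handed in when it is done.

Besides the shell and the picture viewer there is one more tool, called after ">>>" as a command line: name --pt "numbers of a row" for each row, then --argument value for the rest. servo_tool: Moves the arm, as the interface text tells. Shifts and turns lie within -1 to 1; 1 stands for 0.15 m of shift or 180 degrees of turn. Its arguments: {"type":"object","properties":{"series":{"type":"array","items":{"type":"array","items":{"type":"number"}}},"newtons":{"type":"number"}},"required":["series"]}

```bash
mkdir -p pics
cat > h.py <<'E'
import numpy as np, cv2
from workcell import bot
def pic(n,f):
    im=bot.read_camera(n); cv2.imwrite('pics/'+f,im[:,:,::-1]); return im
def ray(info,r,c):
    f=210/np.tan(np.radians(info['vertical_fov'])/2)
    R=np.array(info['R']);t=np.array(info['t'])
    d=R.T@np.array([(c-info['cx'])/f,(r-info['cy'])/f,1]); return -R.T@t,d
def onz(info,r,c,z):
    o,d=ray(info,r,c); return o+d*(z-o[2])/d[2]
def proj(info,X):
    f=210/np.tan(np.radians(info['vertical_fov'])/2)
    p=np.array(info['R'])@np.array(X)+np.array(info['t']); return np.array([info['cy']+f*p[1]/p[2],info['cx']+f*p[0]/p[2]])
Z=dict(base=0,recess=.04,thick_dowel=.076,thin_dowel=.076,heel=0,upper_mould=0,large_hole=0,small_hole=0,rib=.066,last=0,tin=0,hammer=0)
def marks(cam,names,info=None,Z=Z):
    info=info or bot.camera_info(cam)
    for n in names:
        for m in bot.mark_of(n,cam)[:4]:
            r,c=m['at'][0]*420,m['at'][1]*560
            print(cam,n,round(m['score'],2),'px',round(r),round(c),onz(info,r,c,Z[n]).round(4))
E
python3 - <<'E'
from h import *
for n in('top','scene'):
    a=pic(n,n+'0.png')
    i=bot.camera_info(n); print(i['vertical_fov'],i['cx'],i['cy'],(-np.array(i['R']).T@i['t']).round(3))
    marks(n,['base','recess','thick_dowel','thin_dowel','heel','upper_mould','large_hole','small_hole','rib','last','tin','hammer'])
s=bot.read_state();print(s['time'],s['tool_pos'],s['tcp_rot'],s['wrist_force'])
E
```

```text
47.80371801417311 282.6576050501928 214.70888089009355 [ 0.342 -0.067  1.216]
top base 0.56 px 265 251 [0.4757 0.0098 0.    ]
top recess 0.79 px 261 256 [ 0.4813 -0.0054  0.04  ]
top thick_dowel 0.58 px 281 255 [ 0.4295 -0.0035  0.076 ]
top thin_dowel 0.57 px 241 251 [0.5265 0.0045 0.076 ]
top heel 0.85 px 205 157 [0.6389 0.2577 0.    ]
top heel 0.74 px 236 111 [0.559  0.3725 0.    ]
top heel 0.64 px 239 145 [0.5482 0.2832 0.    ]
top heel 0.47 px 225 181 [0.5838 0.1918 0.    ]
top upper_mould 0.91 px 253 347 [ 0.5018 -0.2396  0.    ]
top large_hole 0.57 px 261 332 [ 0.481  -0.1985  0.    ]
top small_hole 0.79 px 241 365 [ 0.5325 -0.286   0.    ]
top rib 0.85 px 247 354 [ 0.508  -0.2474  0.066 ]
top rib 0.24 px 261 333 [ 0.4747 -0.193   0.066 ]
top last 0.82 px 244 459 [ 0.5189 -0.5295  0.    ]
top tin 0.74 px 176 325 [ 0.7103 -0.1883  0.    ]
top tin 0.35 px 243 146 [0.539  0.2816 0.    ]
top hammer 0.83 px 166 228 [0.7431 0.0694 0.    ]
top hammer 0.62 px 250 347 [ 0.5095 -0.2379  0.    ]
52.15677025515124 283.6322049639387 214.13000384402721 [ 1.244 -0.524  0.905]
scene base 0.79 
[... 442 characters left out ...]
 365 [0.5835 0.2105 0.    ]
scene heel 0.53 px 170 402 [0.5757 0.3727 0.    ]
scene upper_mould 0.75 px 234 219 [ 0.5131 -0.2501  0.    ]
scene large_hole 0.69 px 221 228 [ 0.4861 -0.206   0.    ]
scene large_hole 0.58 px 191 287 [0.467  0.0027 0.    ]
scene small_hole 0.62 px 245 209 [ 0.5351 -0.2904  0.    ]
scene rib 0.76 px 216 219 [ 0.51   -0.2405  0.066 ]
scene last 0.64 px 281 118 [ 0.5224 -0.5315  0.    ]
scene last 0.62 px 191 289 [0.4717 0.0062 0.    ]
scene tin 0.97 px 276 275 [ 0.7129 -0.1905  0.    ]
scene hammer 0.73 px 244 366 [ 0.7525  0.0747 -0.    ]
1.3 [ 0.24522746 -0.62888713  0.2098971 ] [3.08745222e+00 5.80598216e-01 1.33367107e-05] [-0.3479749   0.18807639 -0.32843834]
```

View pics/top0.png

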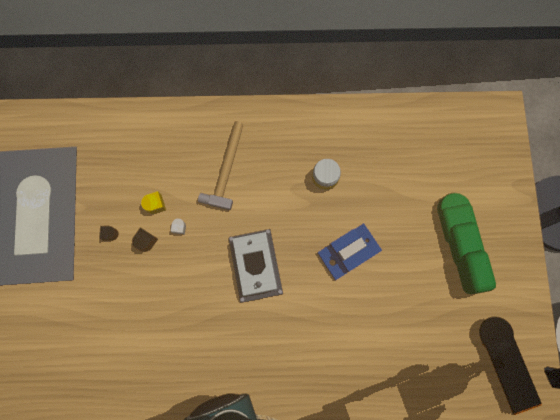

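View pics/scene0.png

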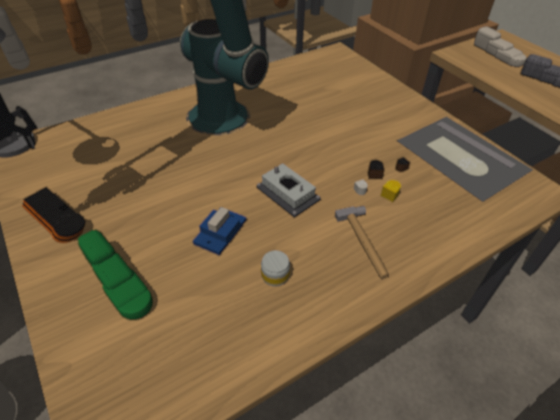

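The top view shows the mould base at about (row 265, col 255) and the blue half at (252, 349). The two dark heels are at (239, 145), the larger one, and (234, 109), the smaller one. The arm will cross above the upper half and the base on its way to the heel, and look as it passes.

>>> servo_tool --pt "0.2 0.3 0.2 0 0 0 0" --pt "0.4 0.6 0.4 0 0 0 0" --pt "0.6 0.8 0.5 0 0 0 0" --pt "0.7 1 0.6 0 0 0 0" --pt "0.7 1 0.6 0 0 0 0"

```text
time: 1.8
tool_pos: [0.3538, -0.4764, 0.3042]
tcp_rot: [3.082, 0.587, 0.007]
wrist_force: [-0.5, -0.1, 0.6]
width: 0.998
grip_force: 0.0
```

>>> servo_tool --pt "0.2 0.3 0 0 0 0 0" --pt "0.4 0.6 0 0 0 0 0" --pt "0.6 0.8 0 0 0 0 0" --pt "0.7 1 0 0 0 0 0" --pt "0.7 1 0 0 0 0 0"

```text
time: 2.3
tool_pos: [0.4569, -0.3257, 0.2996]
tcp_rot: [-3.085, -0.587, -0.001]
wrist_force: [-1.5, -0.1, 0.3]
width: 1.002
grip_force: 0.0
```

Run:
```python
from h import *
s=bot.read_state();print(s['time'],s['tool_pos'],s['tcp_rot'],s['q'])
i=bot.camera_info('wrist');pic('wrist','w1.png')
R=np.array(i['R']);print(i['vertical_fov'],(-R.T@i['t']).round(3),R.round(2))
marks('wrist',['upper_mould','large_hole','small_hole','rib'],i)
```

```text
2.3 [ 0.456875   -0.32574609  0.29963977] [-3.08487000e+00 -5.87396673e-01 -1.12022638e-03] [-6.64695555e-01  4.99292459e-03  1.73201008e+00  1.40962923e-03
  1.40509706e+00  5.29548535e-01]
62.71361892222403 [ 0.523 -0.3    0.464] [[ 0.37 -0.93 -0.  ]
 [-0.89 -0.35  0.28]
 [-0.26 -0.1  -0.96]]
wrist upper_mould 0.57 px 113 229 [ 0.5029 -0.2444  0.    ]
wrist large_hole 0.59 px 120 191 [ 0.4761 -0.2017  0.    ]
wrist small_hole 0.57 px 103 269 [ 0.5329 -0.2884  0.    ]
wrist rib 0.64 px 109 224 [ 0.5082 -0.2464  0.066 ]
```

View pics/w1.png

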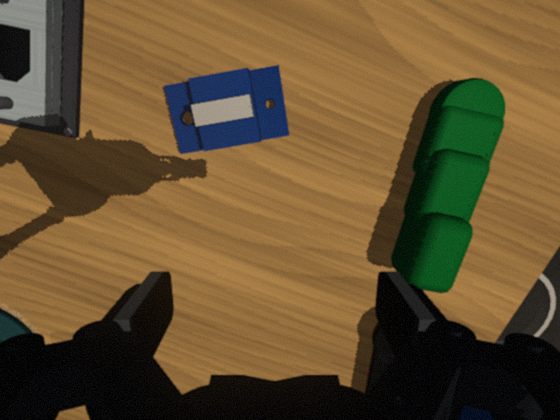

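The wrist view shows the upper half whole, with the rib centre at about (109, 222), the large hole at left (118, 187) and the small hole at right (103, 269). Next is the base.

>>> servo_tool --pt "-0.1 0.3 0 0 0 0 0" --pt "-0.1 0.6 0 0 0 0 0" --pt "-0.2 0.9 0 0 0 0 0" --pt "-0.2 1 0 0 0 0 0"

```text
time: 2.95
tool_pos: [0.4234, -0.1771, 0.2999]
tcp_rot: [-3.086, -0.58, 0.001]
wrist_force: [-0.6, -0.7, -0.9]
width: 1.003
grip_force: 0.0
```

>>> servo_tool --pt "0 0.3 0 0 0 0 0" --pt "0 0.6 0 0 0 0 0" --pt "0 0.9 0 0 0 0 0" --pt "0 1 0 0 0 0 0" --pt "0 1 0 0 0 0 0"

```text
time: 3.45
tool_pos: [0.4255, -0.0281, 0.3001]
tcp_rot: [3.087, 0.584, 0.001]
wrist_force: [-0.6, -0.3, -0.4]
width: 0.999
grip_force: 0.0
```

Run:
```python
from h import *
s=bot.read_state();print(s['time'],s['tool_pos'])
i=bot.camera_info('wrist');pic('wrist','w2.png')
marks('wrist',['base','recess','thick_dowel','thin_dowel'],i)
```

```text
3.45 [ 0.42549723 -0.02813125  0.30011392]
wrist base 0.82 px 125 274 [ 0.4785 -0.007   0.    ]
wrist recess 0.98 px 130 269 [ 0.4728 -0.0033  0.04  ]
wrist thick_dowel 0.66 px 126 271 [ 0.4787 -0.0038  0.076 ]
wrist thin_dowel 0.64 px 78 276 [0.5261 0.0086 0.076 ]
wrist thin_dowel 0.26 px 177 263 [ 0.4233 -0.0152  0.076 ]
```

>>> servo_tool --pt "0.1 0.3 0 0 0 0 0" --pt "0.2 0.6 0 0 0 0 0" --pt "0.3 0.9 0 0 0 0 0" --pt "0.4 1 0 0 0 0 0"

```text
time: 4.1
tool_pos: [0.486, 0.1233, 0.2998]
tcp_rot: [-3.086, -0.582, -0.0]
wrist_force: [-0.7, -0.5, -0.7]
width: 1.001
grip_force: 0.0
```

>>> servo_tool --pt "0.1 0.3 0 0 0 0 0" --pt "0.2 0.6 0 0 0 0 0" --pt "0.2 0.8 0 0 0 0 0" --pt "0.2 0.8 0 0 0 0 0" --pt "0.2 0.8 0 0 0 0 0"

```text
time: 4.6
tool_pos: [0.5157, 0.2404, 0.2993]
tcp_rot: [3.086, 0.58, -0.002]
wrist_force: [0.3, -1.3, 0.1]
width: 0.999
grip_force: 0.0
```

Run:
```python
from h import *
s=bot.read_state();print(s['time'],s['tool_pos'],s['tcp_rot'],s['q'])
i=bot.camera_info('wrist');pic('wrist','w3.png')
marks('wrist',['heel'],i)
for m in bot.trace('heel','wrist'):
    c=[x for x in cv2.findContours(m['mask'].astype('uint8'),0,2)[0]]
    c=max(c,key=cv2.contourArea); a=cv2.approxPolyDP(c,2.5,True)[:,0]
    print(m['score'],cv2.contourArea(c),[(x,y,*onz(i,y,x,.04)[:2].round(3)) for x,y in a.tolist()])
```

```text
4.6 [0.51565843 0.24037161 0.29926353] [ 3.08645299e+00  5.80365630e-01 -1.76983221e-03] [ 3.92934077e-01  2.10271234e-02  1.71645869e+00 -8.05068637e-04
  1.40542541e+00  1.59213122e+00]
wrist heel 0.76 px 141 253 [0.5392 0.2789 0.    ]
wrist heel 0.76 px 136 328 [0.5807 0.1898 0.    ]
wrist heel 0.65 px 96 192 [0.5638 0.3703 0.    ]
0.93 934.5 [(175, 75, np.float64(0.58), np.float64(0.387)), (167, 102, np.float64(0.549), np.float64(0.387)), (190, 110, np.float64(0.55), np.float64(0.359)), (201, 107, np.float64(0.558), np.float64(0.348)), (205, 101, np.float64(0.566), np.float64(0.346)), (203, 89, np.float64(0.578), np.float64(0.352))]
0.92 631.5 [(321, 125, np.float64(0.59), np.float64(0.209)), (308, 144, np.float64(0.564), np.float64(0.215)), (329, 155, np.float64(0.561), np.float64(0.186)), (339, 133, np.float64(0.589), np.float64(0.185)), (333, 126, np.float64(0.594), np.float64(0.195))]
0.76 1676.0 [(282, 49, np.float64(0.65), np.float64(0.283)), (273, 66, np.float64(0.63), np.float64(0.286)), (277, 83, np.float64(0.615), np.float64(0.275)), (287, 89, np.float64(0.613), np.float64(0.262)), (314, 89, np.float64(0.624), np.float64(0.233)), (318, 48, np.float64(0.666), np.float64(0.246))]
0.64 1351.0 [(256, 115, np.float64(0.573), np.float64(0.285)), (237, 128, np.float64(0.551), np.float64(0.301)), (230, 139, np.float64(0.535), np.float64(0.305)), (229, 147, np.float64(0.526), np.float64(0.303)), (240, 159, np.float64(0.517), np.float64(0.285)), (257, 159, np.float64(0.525), np.float64(0.266)), (276, 144, np.float64(0.55), np.float64(0.251))]
```

View pics/w3.png

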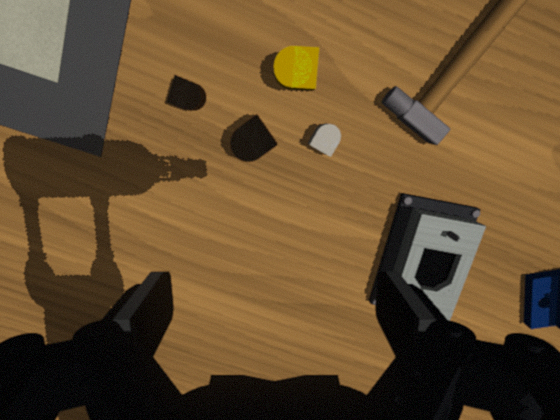

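View pics/w2.png

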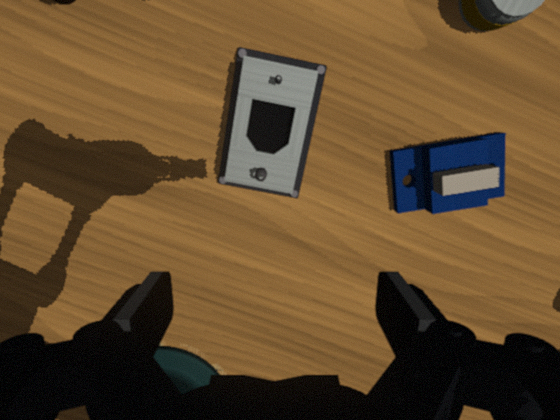

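The wrist view shows the target heel at (138, 252), with its straight side from (115, 256) to (144, 276), so its +x points at about -34°. In w2 the base has the thin dowel at (78, 277) and the thick one at (174, 258), which puts its +x at about +13°. I'll turn the tool so it grips the heel's flat sides.

>>> servo_tool --pt "0.21 0.24 -1 0 0 0.69 0" --pt "0.21 0.24 -1 0 0 0.69 0" --pt "0.21 0.24 -1 0 0 0.69 0" --pt "0.21 0.24 -1 0 0 0.69 0" --pt "0.21 0.24 -1 0 0 0.69 0" --pt "0.21 0.24 -1 0 0 0.69 0" --pt "0.21 0.24 -1 0 0 0.69 0" --pt "0.21 0.24 -1 0 0 0.69 0" --pt "0.21 0.24 -1 0 0 0.69 0" --pt "0.21 0.24 -1 0 0 0.69 0" --pt "0.21 0.24 -1 0 0 0.69 0" --pt "0.21 0.24 -1 0 0 0.69 0" --pt "0.21 0.24 -1 0 0 0.69 0" --pt "0.21 0.24 -1 0 0 0.69 0" --pt "0.21 0.24 -1 0 0 0.69 0" --pt "0.21 0.24 -1 0 0 0.69 0" --pt "0.21 0.24 -1 0 0 0.69 0" --pt "0.21 0.24 -1 0 0 0.69 0"

```text
time: 6.55
tool_pos: [0.5469, 0.2765, 0.1501]
tcp_rot: [0.935, 2.999, 0.0]
wrist_force: [0.6, 0.3, -0.7]
width: 1.003
grip_force: 0.0
```

```bash
cat >> h.py <<'E'
def pose(s=None):
    from scipy.spatial.transform import Rotation as Ro
    s=s or bot.read_state(); M=Ro.from_rotvec(s['tcp_rot']).as_matrix()
    print('t',s['time'],'tcp',np.round(s['tool_pos'],4),'yaw_y',np.degrees(np.arctan2(M[1,1],M[0,1])).round(2),'tilt',M[:2,2].round(4),'F',np.round(s['wrist_force'],1),'w',round(s['width'],3),'g',s['grip_force'])
E
python3 - <<'E'
from h import *
pose()
i=bot.camera_info('wrist');pic('wrist','w4.png')
marks('wrist',['heel'],i)
for m in bot.trace('heel','wrist'):
    c=[x for x in cv2.findContours(m['mask'].astype('uint8'),0,2)[0]]
    c=max(c,key=cv2.contourArea); a=cv2.approxPolyDP(c,2.5,True)[:,0]
    print(m['score'],cv2.contourArea(c),[(x,y,*map(float,onz(i,y,x,.04)[:2].round(3))) for x,y in a.tolist()])
E
```

```text
t 6.55 tcp [0.5469 0.2765 0.1501] yaw_y 55.38 tilt [0.0003 0.0001] F [ 0.6  0.3 -0.7] w 1.003 g 0.0
wrist heel 0.9 px 276 314 [0.6399 0.2616 0.    ]
wrist heel 0.89 px 266 226 [0.5815 0.1954 0.    ]
wrist heel 0.61 px 151 374 [0.5661 0.3724 0.    ]
wrist heel 0.58 px 186 277 [0.5433 0.283  0.    ]
0.9 3056.5 [(262, 161, 0.513, 0.289), (247, 185, 0.522, 0.268), (249, 223, 0.549, 0.25), (300, 223, 0.573, 0.285), (301, 189, 0.549, 0.302), (293, 168, 0.531, 0.306), (281, 159, 0.52, 0.302)]
0.89 1436.0 [(229, 246, 0.556, 0.224), (202, 257, 0.551, 0.199), (197, 267, 0.556, 0.189), (207, 287, 0.576, 0.185), (219, 295, 0.588, 0.189), (232, 290, 0.591, 0.201), (237, 280, 0.585, 0.211), (239, 266, 0.576, 0.22)]
0.57 2119.5 [(389, 122, 0.544, 0.386), (377, 124, 0.54, 0.378), (353, 143, 0.542, 0.355), (351, 155, 0.549, 0.349), (354, 161, 0.554, 0.349), (371, 174, 0.571, 0.354), (384, 174, 0.577, 0.363), (411, 157, 0.577, 0.387)]
```

View pics/w4.png

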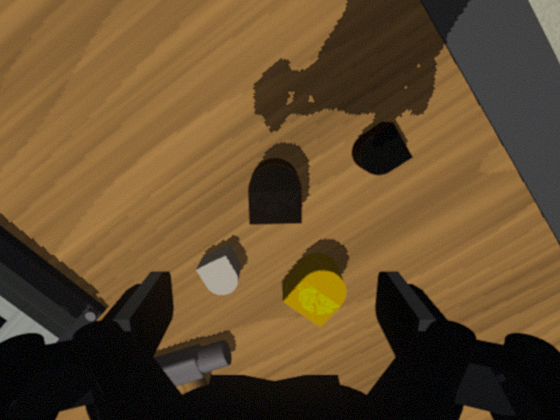

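The larger dark heel is centred at about (190, 275). Its straight edge is level at row 223, in line with the fingers. Next I descend and grip.

>>> servo_tool --pt "0 0 -0.3 0 0 0 0" --pt "0 0 -0.6 0 0 0 0" --pt "0 0 -0.8 0 0 0 0" --pt "0 0 -0.9 0 0 0 0" --pt "0 0 -0.927 0 0 0 0" --pt "0 0 -0.927 0 0 0 0" --pt "0 0 -0.927 0 0 0 1" --pt "0 0 -0.927 0 0 0 1" --pt "0 0 -0.927 0 0 0 1" --pt "0 0 -0.927 0 0 0 1" --pt "0 0 -0.927 0 0 0 1" --pt "0 0 -0.927 0 0 0 1" --pt "0 0 -0.927 0 0 0 1" --pt "0 0 -0.927 0 0 0 1" --pt "0 0 -0.927 0 0 0 1" --pt "0 0 -0.927 0 0 0 1" --newtons 40

```text
time: 8.3
tool_pos: [0.5482, 0.2778, 0.0128]
tcp_rot: [0.931, 2.998, 0.003]
wrist_force: [-1.5, -0.0, 6.1]
width: 0.497
grip_force: 40.8
```

Run:
```python
from h import *
pose()
```

```text
t 8.3 tcp [0.5482 0.2778 0.0128] yaw_y 55.51 tilt [0.003  0.0013] F [-1.5 -0.   6.1] w 0.497 g 40.833710096776485
```

>>> servo_tool --pt "0 0 0.2 0 0 0 1" --pt "0 0 0.5 0 0 0 1" --pt "0 -0.1 0.8 0 0 0.05 1" --pt "0 -0.4 1 0 0 0.1 1" --pt "0 -0.7 1 0 0 0.15 1" --pt "0 -1 1 0 0 0.2 1"

```text
time: 8.9
tool_pos: [0.5478, 0.1283, 0.1632]
tcp_rot: [0.013, 3.137, 0.001]
wrist_force: [0.3, -0.3, -2.2]
width: 0.497
grip_force: 41.3
```

>>> servo_tool --pt "0 -0.3 0.2 0 0 0.04 1" --pt "0 -0.6 0.4 0 0 0.064 1" --pt "0 -0.8 0.45 0 0 0.064 1" --pt "0 -0.85 0.45 0 0 0.064 1" --pt "0 -0.85 0.45 0 0 0.064 1" --pt "0 -0.85 0.45 0 0 0.064 1"

```text
time: 9.5
tool_pos: [0.546, 0.0026, 0.2272]
tcp_rot: [0.29, -3.126, -0.002]
wrist_force: [-0.8, -0.4, -1.1]
width: 0.494
grip_force: 41.3
```

Run:
```python
from h import *
pose()
i=bot.camera_info('wrist');pic('wrist','w5.png')
marks('wrist',['base','recess','thick_dowel','thin_dowel','heel'],i,{**Z,'heel':.17})
for m in bot.trace('base','wrist')[:2]:
    c=max(cv2.findContours(m['mask'].astype('uint8'),0,2)[0],key=cv2.contourArea); a=cv2.approxPolyDP(c,4,True)[:,0]
    print(m['score'],cv2.contourArea(c),a.tolist())
```

```text
t 9.5 tcp [0.546  0.0026 0.2272] yaw_y 100.62 tilt [-0.0019  0.0009] F [-0.8 -0.4 -1.1] w 0.494 g 41.304525174200535
wrist base 0.91 px 113 281 [ 0.4742 -0.0026  0.    ]
wrist recess 0.74 px 115 281 [ 0.4758 -0.0034  0.04  ]
wrist recess 0.67 px 275 98 [ 0.6823 -0.1721  0.04  ]
wrist thick_dowel 0.98 px 48 286 [ 0.4223 -0.0103  0.076 ]
wrist thick_dowel 0.26 px 99 12 [ 0.5056 -0.2359  0.076 ]
wrist thin_dowel 0.88 px 175 282 [0.5284 0.0066 0.076 ]
wrist heel 0.95 px 235 429 [0.5346 0.1077 0.17  ]
wrist heel 0.91 px 236 275 [0.5546 0.0049 0.17  ]
wrist heel 0.74 px 115 282 [ 0.4763 -0.0053  0.17  ]
wrist heel 0.64 px 289 462 [0.5694 0.1434 0.17  ]
0.73 17105.0 [[227, 26], [232, 191], [326, 193], [336, 27]]
0.73 13777.5 [[329, 32], [236, 33], [240, 188], [323, 186]]
```

View pics/w5.png

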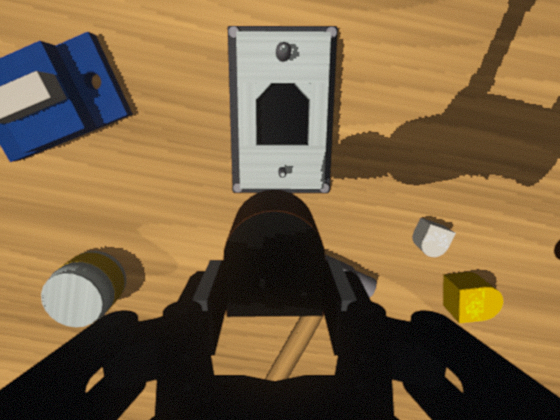

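The mould is at cols 230–337, rows 27–192. The recess spans (85–146, 257–309) with its straight wall at row 146, nearer the thin dowel at (170, 284). The heel in hand hangs straight, with its round back toward the image top.

Run:
```python
from h import *
i=bot.camera_info('wrist')
P=lambda x,y,z: onz(i,y,x,z)[:2]
c=[P(x,y,.052) for x,y in [(329,32),(236,33),(240,188),(323,186)]]
d=(c[2]+c[3]-c[0]-c[1]);print('face',np.mean(c,0),np.degrees(np.arctan2(d[1],d[0])),np.linalg.norm(d)/2, np.linalg.norm(c[0]-c[1]),np.linalg.norm(c[2]-c[3]))
c=[P(x,y,.012) for x,y in [(227,26),(232,191),(326,193),(336,27)]]
d=(c[1]+c[2]-c[0]-c[3]);print('plate',np.mean(c,0),np.degrees(np.arctan2(d[1],d[0])),np.linalg.norm(d)/2)
im=cv2.imread('pics/w5.png');h=cv2.cvtColor(im,cv2.COLOR_BGR2HSV);g=h[...,2]
# dark recess opening at parting face
m=np.zeros_like(g);m[70:160,245:320]=(g[70:160,245:320]<90)
k=max(cv2.findContours(m,0,2)[0],key=cv2.contourArea);a=cv2.approxPolyDP(k,3,True)[:,0]
print('recess',[(x,y,*P(x,y,.052).round(4).tolist()) for x,y in a.tolist()])
w=(c[1]+c[2])/2-(c[0]+c[3])/2
# heel straight edge corners ~ (229,315),(323,315) assumed: top height = tcp+.027
for z in (.2272+.027,.2272-.0128): print('heel edge z',z,[P(x,315,z).round(4) for x in(229,323)])
print(proj(i,[.546,.0026,.2272]))
marks('wrist',['upper_mould','large_hole','small_hole','rib'],i)
```

```text
face [ 0.47607547 -0.00298412] 10.668058489337442 0.14005143553349783 0.08280680679455846 0.08333501987194099
plate [ 0.47647003 -0.00386294] 10.085723116950478 0.1676495341454569
recess [(272, 83, 0.4504, -0.0174), (256, 99, 0.467, -0.0295), (257, 144, 0.5076, -0.0215), (307, 144, 0.4986, 0.0262), (308, 99, 0.458, 0.0183), (293, 83, 0.4468, 0.0017)]
heel edge z 0.25420000000000004 [array([ 0.5671, -0.0144]), array([0.5592, 0.0276])]
heel edge z 0.2144 [array([ 0.5932, -0.0155]), array([0.583 , 0.0387])]
[255.61152226 274.26433129]
wrist upper_mould 0.67 px 102 58 [ 0.5084 -0.2422  0.    ]
wrist large_hole 0.88 px 82 103 [ 0.4792 -0.1956  0.    ]
wrist small_hole 0.7 px 117 13 [ 0.5331 -0.2904  0.    ]
wrist rib 0.62 px 98 12 [ 0.5071 -0.2439  0.066 ]
```

>>> servo_tool --pt "-0.2 -0.02 -0.1 0 0 0 1" --pt "-0.42 -0.033 -0.3 0 0 0 1" --pt "-0.42 -0.033 -0.6 0 0 0 1" --pt "-0.42 -0.033 -0.85 0 0 0 1" --pt "-0.42 -0.033 -0.85 0 0 0 1" --pt "-0.42 -0.033 -0.85 0 0 0 1"

```text
time: 10.65
tool_pos: [0.4836, -0.0031, 0.101]
tcp_rot: [0.291, -3.127, -0.0]
wrist_force: [-0.7, 0.1, -0.3]
width: 0.491
grip_force: 41.4
```

Run:
```python
from h import *
pose()
pic('wrist','w6.png')
```

```text
t 10.65 tcp [ 0.4836 -0.0031  0.101 ] yaw_y 100.63 tilt [-0.0013  0.    ] F [-0.7  0.1 -0.3] w 0.491 g 41.388893499970436
```

View pics/w6.png

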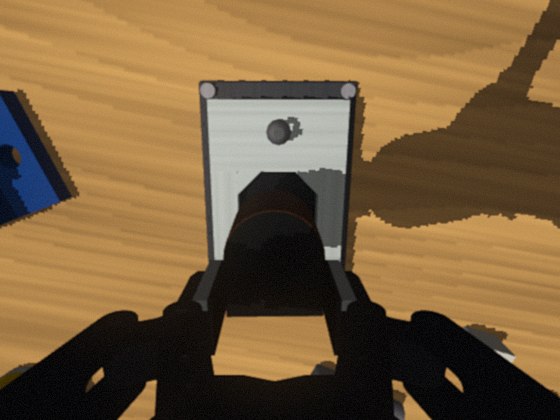

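The recess is at cols 239–316 with the heel central above it, so I lower it.

>>> servo_tool --pt "0 0 -0.1 0 0 0 1" --pt "0 0 -0.2 0 0 0 1" --pt "0 0 -0.24 0 0 0 1" --pt "0 0 -0.27 0 0 0 1" --pt "0 0 -0.29 0 0 0 1" --pt "0 0 -0.31 0 0 0 1" --pt "0 0 -0.32 0 0 0 1" --pt "0 0 -0.32 0 0 0 1"

```text
time: 11.5
tool_pos: [0.484, -0.0031, 0.053]
tcp_rot: [-0.291, 3.128, -0.0]
wrist_force: [-0.5, -0.7, -0.8]
width: 0.498
grip_force: 41.4
```

Run:
```python
from h import *
pose()
```

```text
t 11.5 tcp [ 0.484  -0.0031  0.053 ] yaw_y 100.63 tilt [ 0.0003 -0.    ] F [-0.5 -0.7 -0.8] w 0.498 g 41.38755854219198
```

>>> servo_tool --pt "0 0 -0.01 0 0 0 1" --pt "0 0 -0.01 0 0 0 1" --pt "0 0 -0.015 0 0 0 1" --pt "0 0 -0.015 0 0 0 1"

```text
time: 11.9
tool_pos: [0.4842, -0.0032, 0.0521]
tcp_rot: [-0.291, 3.128, -0.0]
wrist_force: [-4.3, 0.3, 8.4]
width: 0.497
grip_force: 42.5
```

Run:
```python
from h import *
pose()
```

```text
t 11.9 tcp [ 0.4842 -0.0032  0.0521] yaw_y 100.63 tilt [ 0.0003 -0.0001] F [-4.3  0.3  8.4] w 0.497 g 42.51021835952997
```

>>> servo_tool --pt "0 0 0.01 0 0 0 0" --pt "0 0 0.01 0 0 0 0" --pt "0 0 0.01 0 0 0 0" --pt "0 0 0.01 0 0 0 0" --pt "0 0 0.01 0 0 0 0" --pt "0 0 0.1 0 0 0 0" --pt "0 0 0.3 0 0 0 0" --pt "0 0 0.6 0 0 0 0" --pt "0.2 0 0.9 0 0 0 0" --pt "0.4 0 1 0 0 0 0" --pt "0.4 0 1 0 0 0 0" --pt "0.4 0 1 0 0 0 0"

```text
time: 13.1
tool_pos: [0.5443, -0.0031, 0.2017]
tcp_rot: [-0.291, 3.127, -0.0]
wrist_force: [-0.5, -0.1, -0.3]
width: 0.999
grip_force: 0.0
```

Run:
```python
from h import *
pose()
i=bot.camera_info('wrist');pic('wrist','w7.png')
marks('wrist',['base','recess','thick_dowel','thin_dowel','heel'],i,{**Z,'heel':.04})
for m in bot.trace('heel','wrist'):
    c=max(cv2.findContours(m['mask'].astype('uint8'),0,2)[0],key=cv2.contourArea); a=cv2.approxPolyDP(c,2.5,True)[:,0]
    print(m['score'],cv2.contourArea(c),[(x,y,*map(float,onz(i,y,x,.08)[:2].round(4))) for x,y in a.tolist()])
```

```text
t 13.1 tcp [ 0.5443 -0.0031  0.2017] yaw_y 100.64 tilt [ 0.001  -0.0001] F [-0.5 -0.1 -0.3] w 0.999 g 0.0
wrist recess 0.62 px 122 286 [ 0.4801 -0.004   0.04  ]
wrist thick_dowel 0.59 px 47 290 [ 0.4241 -0.0135  0.076 ]
wrist thin_dowel 0.68 px 182 289 [0.5271 0.0066 0.076 ]
wrist heel 0.77 px 121 286 [ 0.4794 -0.0042  0.04  ]
wrist heel 0.75 px 300 479 [0.6218 0.2323 0.04  ]
wrist heel 0.7 px 241 443 [0.5647 0.1733 0.04  ]
wrist heel 0.64 px 104 49 [ 0.5039 -0.2171  0.04  ]
0.87 1136.5 [(434, 228, 0.5432, 0.1387), (426, 244, 0.5589, 0.1365), (427, 252, 0.566, 0.1397), (442, 265, 0.5756, 0.1568), (455, 266, 0.5744, 0.1687), (461, 261, 0.5688, 0.1724), (469, 243, 0.5509, 0.1736), (457, 234, 0.5448, 0.1603)]
0.61 3150.5 [(273, 89, 0.4567, -0.0204), (260, 109, 0.4733, -0.0278), (261, 149, 0.504, -0.0216), (313, 149, 0.4962, 0.0202), (314, 106, 0.4632, 0.0137), (311, 99, 0.4585, 0.0103), (297, 87, 0.4519, -0.0023), (282, 85, 0.4526, -0.0141)]
0.6 15923.5 [(240, 29, 0.4198, -0.0524), (243, 195, 0.5448, -0.0299), (330, 196, 0.532, 0.0429), (341, 29, 0.406, 0.0217)]
0.59 2713.5 [(457, 286, 0.5932, 0.1771), (457, 318, 0.6254, 0.1882), (477, 338, 0.6429, 0.2145), (504, 335, 0.6349, 0.2388), (519, 325, 0.6217, 0.2488), (521, 310, 0.6061, 0.2445), (493, 285, 0.5862, 0.2092)]
```

View pics/w7.png

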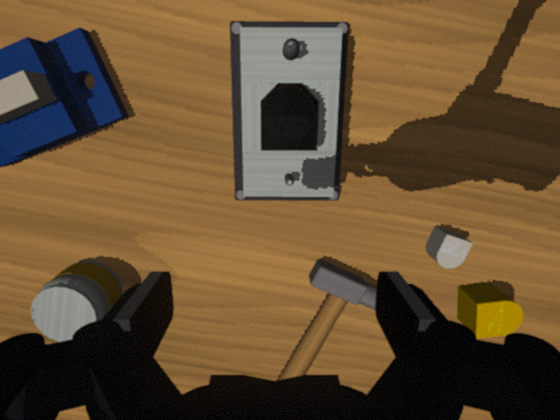

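The heel top fills the D: its straight edge is at row 149 and it casts a shadow on the parting face to the right. Projected at 80 mm height it is 43 mm wide, centred within about 2 mm. Now the upper half.

>>> servo_tool --pt "0 -0.3 0.1 0 0 -0.045 0" --pt "0 -0.6 0.1 0 0 -0.09 0" --pt "0 -0.9 0.1 0 0 -0.135 0" --pt "0 -1 0.1 0 0 -0.18 0" --pt "0 -1 0.1 0 0 -0.22 0"

```text
time: 13.95
tool_pos: [0.5432, -0.1558, 0.2152]
tcp_rot: [-0.799, -3.038, 0.001]
wrist_force: [0.4, 1.3, -0.0]
width: 1.0
grip_force: 0.0
```

>>> servo_tool --pt "-0.03 -0.3 0 0 0 -0.045 0" --pt "-0.06 -0.6 0 0 0 -0.09 0" --pt "-0.06 -0.95 0 0 0 -0.135 0" --pt "-0.06 -0.95 0 0 0 -0.17 0" --pt "-0.06 -0.95 0 0 0 -0.17 0" --pt "-0.06 -0.95 0 0 0 -0.17 0"

```text
time: 14.55
tool_pos: [0.5344, -0.2951, 0.2151]
tcp_rot: [-1.557, -2.727, -0.001]
wrist_force: [0.3, -0.1, -0.4]
width: 0.999
grip_force: 0.0
```

Run:
```python
from h import *
pose()
i=bot.camera_info('wrist');im=pic('wrist','w8.png')
marks('wrist',['upper_mould','large_hole','small_hole','rib'],i)
for n in('rib','upper_mould'):
  for m in bot.trace(n,'wrist')[:1]:
    c=max(cv2.findContours(m['mask'].astype('uint8'),0,2)[0],key=cv2.contourArea); a=cv2.approxPolyDP(c,2.5,True)[:,0]
    print(n,m['score'],cv2.contourArea(c),[(x,y,*map(float,onz(i,y,x,.066)[:2].round(4))) for x,y in a.tolist()])
# white rib top by colour
hsv=cv2.cvtColor(im,cv2.COLOR_RGB2HSV); w=((hsv[...,1]<60)&(hsv[...,2]>140)).astype('uint8')
for c in cv2.findContours(w,0,2)[0]:
    if cv2.contourArea(c)>500:
        r=cv2.minAreaRect(c);b=[onz(i,y,x,.066)[:2] for x,y in cv2.boxPoints(r)]
        print('white',r,np.mean(b,0).round(4),np.round(b,4).tolist())
```

```text
t 14.55 tcp [ 0.5344 -0.2951  0.2151] yaw_y 30.57 tilt [-0.0009  0.001 ] F [ 0.3 -0.1 -0.4] w 0.999 g 0.0
wrist upper_mould 0.57 px 127 276 [ 0.5069 -0.2448  0.    ]
wrist upper_mould 0.49 px 132 277 [ 0.5102 -0.2486  0.    ]
wrist large_hole 0.62 px 74 273 [ 0.4774 -0.2004  0.    ]
wrist small_hole 0.64 px 173 275 [ 0.5308 -0.2874  0.    ]
wrist rib 0.95 px 130 276 [ 0.5065 -0.2446  0.066 ]
rib 0.75 12078.0 [(231, 52, 0.4425, -0.2095), (232, 162, 0.4869, -0.2893), (236, 168, 0.4927, -0.2922), (237, 194, 0.5052, -0.313), (313, 194, 0.566, -0.2771), (319, 136, 0.5424, -0.2298), (317, 51, 0.5037, -0.1725)]
upper_mould 0.97 11968.0 [(232, 52, 0.4432, -0.2091), (230, 114, 0.4654, -0.2535), (236, 192, 0.5034, -0.3118), (311, 194, 0.5644, -0.278), (318, 146, 0.5463, -0.2376), (317, 52, 0.5041, -0.1731)]
white ((499.3461608886719, 171.2307586669922), (59.07556915283203, 30.50851058959961), 33.690067291259766) [ 0.7015 -0.1728] [[0.6729, -0.1853], [0.6714, -0.1599], [0.7294, -0.1599], [0.7322, -0.186]]
white ((274.5, 127.0), (74.0, 25.0), 90.0) [ 0.5049 -0.244 ] [[0.4796, -0.2222], [0.498, -0.2113], [0.5308, -0.2655], [0.5112, -0.277]]
```

View pics/w8.png

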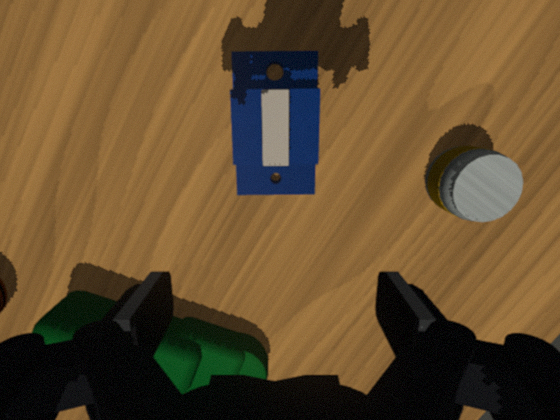

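The rib is at cols 262–289, rows 90–166, square to the fingers. The large hole is at (72, 275), on the side nearest the robot. I go down and grip the rib.

>>> servo_tool --pt "-0.1 0.17 -0.2 0 0 0 0" --pt "-0.196 0.34 -0.4 0 0 0 0" --pt "-0.196 0.34 -0.667 0 0 0 0" --pt "-0.196 0.34 -0.667 0 0 0 0"

```text
time: 15.3
tool_pos: [0.5006, -0.2412, 0.1099]
tcp_rot: [-1.553, -2.718, 0.001]
wrist_force: [0.1, 0.4, -0.4]
width: 1.001
grip_force: 0.0
```

>>> servo_tool --pt "0 0 -0.2 0 0 0 0" --pt "0 0 -0.4 0 0 0 0" --pt "0 0 -0.474 0 0 0 0" --pt "0 0 -0.474 0 0 0 0" --pt "0 0 -0.474 0 0 0 1" --pt "0 0 -0.474 0 0 0 1" --pt "0 0 -0.474 0 0 0 1" --pt "0 0 -0.474 0 0 0 1" --pt "0 0 -0.474 0 0 0 1" --pt "0 0 -0.474 0 0 0 1" --pt "0 0 -0.474 0 0 0 1" --pt "0 0 -0.474 0 0 0 1" --pt "0 0 -0.474 0 0 0 1" --pt "0 0 -0.474 0 0 0 1" --pt "0 0 -0.474 0 0 0 1" --newtons 90

```text
time: 16.8
tool_pos: [0.5055, -0.2447, 0.0447]
tcp_rot: [1.56, 2.726, -0.0]
wrist_force: [-0.6, 0.4, 3.3]
width: 0.003
grip_force: 1.8
```

Run:
```python
from h import *
pose()
```

```text
t 16.8 tcp [ 0.5055 -0.2447  0.0447] yaw_y 30.43 tilt [ 0.0002 -0.0001] F [-0.6  0.4  3.3] w 0.003 g 1.798773743212223
```

The fingers shut fully, so the rib was missed or slipped out. I check with the cameras.

Run:
```python
from h import *
for n in('wrist','top','scene'):
    i=bot.camera_info(n);im=pic(n,'n_'+n+'.png')
    marks(n,['upper_mould','large_hole','small_hole','rib'],i)
    hsv=cv2.cvtColor(im,cv2.COLOR_RGB2HSV); w=((hsv[...,1]<60)&(hsv[...,2]>130)).astype('uint8')
    for c in cv2.findContours(w,0,2)[0]:
        if cv2.contourArea(c)>60:
            r=cv2.minAreaRect(c);print(n,'white',np.round(r[0]),np.round(r[1]),round(r[2]),onz(i,r[0][1],r[0][0],.066).round(3))
    if n=='wrist': print(proj(i,[.5055,-.2447,.0447]),proj(i,[.5055,-.2447,.066]))
    b=((hsv[...,0]>105)&(hsv[...,0]<130)&(hsv[...,1]>130)).astype('uint8')
    c=max(cv2.findContours(b,0,2)[0],key=cv2.contourArea);r=cv2.minAreaRect(c);print(n,'blue',r,onz(i,r[0][1],r[0][0],.03).round(3))
pose()
```

```text
wrist upper_mould 0.77 px 230 276 [ 0.507 -0.244  0.   ]
wrist large_hole 0.75 px 145 276 [ 0.4799 -0.1985  0.    ]
[257.47887977 273.48812171] [276.24465475 273.41999775]
wrist blue ((274.0, 215.0), (204.0, 164.0), 90.0) [ 0.496 -0.229  0.03 ]
top upper_mould 0.57 px 252 348 [ 0.5051 -0.2403  0.    ]
top upper_mould 0.2 px 178 324 [ 0.7055 -0.1871  0.    ]
top large_hole 0.7 px 260 332 [ 0.4847 -0.1994  0.    ]
top large_hole 0.63 px 167 228 [0.7392 0.0701 0.    ]
top small_hole 0.81 px 240 366 [ 0.5355 -0.2898  0.    ]
top rib 0.74 px 248 353 [ 0.5058 -0.2455  0.066 ]
top rib 0.3 px 241 367 [ 0.5213 -0.2795  0.066 ]
top white [558. 334.] [34.  3.] 90 [ 0.292 -0.716  0.066]
top white [554. 294.] [17.  9.] 90 [ 0.386 -0.722  0.066]
top white [268. 286.] [ 9. 16.] 79 [ 0.418 -0.035  0.066]
top white [366. 286.] [49.  9.] 34 [ 0.412 -0.272  0.066]
top white [552. 268.] [33. 14.] 90 [ 0.449 -0.725  0.066]
top white [255. 262.] [59. 40.] 79 [ 0.475 -0.004  0.066]
top white [178. 226.] [13. 13.] 90 [0.57  0.186 0.066]
top white [215. 200.] [33.  9.] 14 [0.633 0.096 0.066]
top white [ 32. 
[... 595 characters left out ...]
e 0.59 px 235 221 [ 0.5195 -0.2457 -0.    ]
scene small_hole 0.9 px 245 209 [ 0.5342 -0.2885  0.    ]
scene rib 0.58 px 216 217 [ 0.5088 -0.246   0.066 ]
scene white [275. 262.] [23. 26.] 90 [ 0.718 -0.195  0.066]
scene white [297. 188.] [18. 31.] 63 [ 0.529 -0.005  0.066]
scene white [458. 156.] [64. 18.] 32 [0.669 0.5   0.066]
scene white [508.  49.] [39. 12.] 28 [0.278 1.239 0.066]
scene white [490.  32.] [20.  7.] 27 [0.127 1.305 0.066]
scene blue ((217.5800018310547, 229.0599822998047), (31.400005340576172, 49.40000534057617), 36.86989212036133) [ 0.521 -0.254  0.03 ]
t 17.55 tcp [ 0.5055 -0.2447  0.0447] yaw_y 30.43 tilt [ 0.0003 -0.0001] F [-1.4  1.   5. ] w 0.003 g 2.5866205617785454
```

Run:
```python
from h import *
im=cv2.imread('pics/n_wrist.png');h=cv2.cvtColor(im,cv2.COLOR_BGR2HSV)
for r in range(100,380,10):
    s=''
    for c in range(120,440,6):
        H,S,V=map(int,h[r,c]); s+= 'B' if 105<H<130 and S>110 else ('w' if S<70 and V>90 else ('k' if V<60 else ('o' if H<30 else '.')))
    print(r,s)
i=bot.camera_info('wrist')
def P(u,v,z):
    a=np.radians(-59.4);x=np.array([.505,-.2442])+u*np.array([np.cos(a),np.sin(a)])+v*np.array([-np.sin(a),np.cos(a)]);return proj(i,[*x,z]).round()
print('rib top corners',P(-.033,-.012,.066),P(-.033,.012,.066),P(.033,-.012,.066),'block corner',P(-.035,-.042,.04),P(-.035,.042,.04))
```

```text
100 oooooooooooooooooooooooooooooooooooooooooooooooooooooo
110 oooooooooooooooooooooooooooooooooooooooooooooooooooooo
120 oooooooooooookkBBBBBBBBBBBBBBBBBBBBBBBBooooooooooooooo
130 oooooooooooooBBBBBBBBBBBBBBBBBBBBBBBBBBooooooooooooooo
140 oooooooooooooBBkBBBBBBBBooooBBBBBBBBBBBooooooooooooooo
150 oooooooooooookBBBBBBBBBBooookBBBBBBBBBBooooooooooooooo
160 ooooooooooooooBBBBBBBBBBBBBBBBBBBBBBBBBooooooooooooooo
170 ooooooooooooooBBBBBBBBBBBBBBBBBBBBBBBBoooooooooooooooo
180 ooooooooooooookBBBBBBBBBBBBBBBBkkBBBBBkooooooooooooooo
190 ooooooooooooBBBBBBBBBBBBBBBBBBBBBBBBBBBBoooooooooooooo
200 ooooooooooooBBBBBBBBBBooooookoBBBBBBBBBBoooooooooooooo
210 ooooooooooooBBBBBBBBB.owwwowwwwBBBBBBBBBoooooooooooooo
220 oooooooooooowBBBBBBBBBwwwwwwwwoBBBBBBBBBoooooooooooooo
230 oooooooooooooBBBBBBBBBwwowwowwoBBBBBBBBBoooooooooooooo
240 oooooooooooooBBBBBBBBBwowwwowwoBBBBBBBB.oooooooooooooo
250 oooooooooooooBBBBBBBBBwwoowwwwoBBBBBBBBwoooooooooooooo
260 oooooooooooooBBBBBBBBBwokkBkkw.BBBBBBBBooooooooooooooo
270 oooooooooooooBBBBBBBBBkkkkkkkkkBBBBBBBBooooooooooooooo
280 oooooooooooooBBBBBBBBkkkkkkkkkkkBBBBBBBooooooooooooooo
290 ooooooooooooo.BBBBBBkkkkkkkkkkkkBBBBBBBooooooooooooooo
300 ooooooooooooooBBBBBBkkkkkkk.kBkkBBBBBBBooooooooooooooo
310 ooooooooookkkkkBBBBkkkkkBkkkkkkkkBBBBBkkkkoooooooooooo
320 oooooookkkkkkkkkkkkkBBkkkkkkkkkkkBkkkkkkkkkkkooooooooo
330 ooookkkkkkkkkkkkkkkkkkkkkkkkkkkkBkBkkkkkkkkkkkkkkooooo
340 kkkkkkkkkkkkkkkkkkkkBkkkkkkkBBkkkkkBkkkkkkkkkkkkkkkkoo
350 kkkkkkkkkkkkkkkkkkkkkkkkkkkkkkkkBkkkkkkkkkkkkkkkkkkkkk
360 kkkkkkkkookkkkkkkkkkkkkkkooBkkkkkkkkkkkkkkkookkkkBkkkk
370 kkkkkkoookkkkBkkkkkkkkkkkookkkkkkkkkkkkkkkkooookkkkkkk
rib top corners [205. 245.] [204. 301.] [337. 248.] block corner [188. 189.] [187. 357.]
```

>>> servo_tool --pt "0 0 0.05 0 0 0 1" --pt "0 0 0.1 0 0 0 1" --pt "0 0 0.15 0 0 0 1" --pt "0 0 0.2 0 0 0 1" --pt "0 0 0.2 0 0 0 1"

```text
time: 18.05
tool_pos: [0.5066, -0.2453, 0.0762]
tcp_rot: [1.559, 2.724, 0.0]
wrist_force: [0.3, 0.2, -0.8]
width: -0.001
grip_force: 0.0
```

Run:
```python
from h import *
pose()
i=bot.camera_info('wrist');im=pic('wrist','n2.png')
h=cv2.cvtColor(im,cv2.COLOR_RGB2HSV)
for r in range(90,380,10):
    s=''
    for c in range(120,440,6):
        H,S,V=map(int,h[r,c]); s+= 'B' if 105<H<130 and S>110 else ('w' if S<70 and V>90 else ('k' if V<60 else ('o' if H<30 else '.')))
    print(r,s)
marks('scene' if bot.read_camera('scene') is not None else '',['upper_mould','rib','small_hole','large_hole'])
```

```text
t 18.05 tcp [ 0.5066 -0.2453  0.0762] yaw_y 30.43 tilt [ 0.0026 -0.0014] F [ 0.3  0.2 -0.8] w -0.001 g 0.0
90 oooooooooooooooooooooooooooooooooooooooooooooooooooooo
100 oooooooooooooooooooooooooooooooooooooooooooooooooooooo
110 oooooooooooooooooooooooooooooooookkokooooooooooooooooo
120 oooooooooooooooBBBBBBBBBBBBBBBBBBBBBBooooooooooooooooo
130 oooooooooooooookBBBBBBBBkookBBBBBkBBBooooooooooooooooo
140 oooooooooooooooBBBBBBBBBooooBBBBBBBBBooooooooooooooooo
150 oooooooooooooooBBBBBBBBBBooBBBBBBBBBBooooooooooooooooo
160 oooooooooooooooBBBBBBBBBBBBBBBBBBBBBBooooooooooooooooo
170 oooooooooooooooBkkBBBBBBBBBBBBBBBBBBBooooooooooooooooo
180 ooooooooooooooBBBBBBBBkkkkkkkBBBBBBBBBoooooooooooooooo
190 ooooooooooooooBBBBBBBBooooooooBBBBBBBBoooooooooooooooo
200 ooooooooooooooBBBBBBBBooooooooBBBBBBBBoooooooooooooooo
210 ooooooooooooooBBBBBBBBwoooooooBBBBBBBwoooooooooooooooo
220 oooooooooooooowBBBBBBBwoooooooBBBBBBBwoooooooooooooooo
230 oooooooooooooooBBBBBBBwoooooooBBBBBBBooooooooooooooooo
240 oooooooooooooooBBBBBBBwwwoooowBBBBBBBooooooooooooooooo
250 oooooooooooooooBBBBBBBwwwwwwwwBBBBBBBooooooooo
[... 535 characters left out ...]
kkoo
350 kkkkkkkkkkkkkkkkkkkkkkkkkkkkkkkkkkBkkkkkkkkkkkkBkkkkkk
360 kkkkkkkkokkkkkkkkkkkkkkkkooBkkkkkkkkkkkkkkkookkkkBkkkk
370 kkkkkkoookkkkkkkkkkkkkkkkookkkkkkkkkkBkkkkkkoookkkkkkk
scene upper_mould 0.78 px 231 220 [ 0.5071 -0.2425  0.    ]
scene rib 0.89 px 217 218 [ 0.5138 -0.2454  0.066 ]
scene small_hole 0.58 px 278 276 [ 0.7187 -0.1916  0.    ]
scene small_hole 0.57 px 244 210 [ 0.5349 -0.286   0.    ]
scene small_hole 0.26 px 281 117 [ 0.5192 -0.5333  0.    ]
scene small_hole 0.22 px 184 286 [0.4388 0.0179 0.    ]
scene large_hole 0.69 px 219 226 [ 0.4735 -0.2064 -0.    ]
scene large_hole 0.35 px 184 286 [0.4397 0.0165 0.    ]
scene large_hole 0.34 px 216 215 [ 0.4469 -0.2276  0.    ]
```

>>> servo_tool --pt "0 0 -0.03 0 0 0 1" --pt "0 0 -0.05 0 0 0 1" --pt "0 0 -0.07 0 0 0 1" --pt "0 0 -0.08 0 0 0 1" --pt "0 0 -0.08 0 0 0 1"

```text
time: 18.85
tool_pos: [0.5051, -0.2444, 0.0619]
tcp_rot: [-1.56, -2.726, 0.0]
wrist_force: [-0.5, 0.1, -0.1]
width: 0.001
grip_force: 0.0
```

Run:
```python
from h import *
pose()
```

```text
t 18.85 tcp [ 0.5051 -0.2444  0.0619] yaw_y 30.43 tilt [-0.0008  0.0005] F [-0.5  0.1 -0.1] w 0.001 g 0.0
```

>>> servo_tool --pt "0 0 -0.02 0 0 0 1" --pt "0 0 -0.04 0 0 0 1" --pt "0 0 -0.06 0 0 0 1" --pt "0 0 -0.08 0 0 0 1" --pt "0 0 -0.08 0 0 0 1"

```text
time: 19.35
tool_pos: [0.505, -0.2444, 0.0498]
tcp_rot: [-1.56, -2.726, 0.0]
wrist_force: [-0.9, -0.1, -0.0]
width: -0.001
grip_force: 0.0
```

>>> servo_tool --pt "0 0 -0.01 0 0 0 1" --pt "0 0 -0.02 0 0 0 1" --pt "0 0 -0.03 0 0 0 1" --pt "0 0 -0.03 0 0 0 1"

```text
time: 19.75
tool_pos: [0.5053, -0.2445, 0.0457]
tcp_rot: [-1.56, -2.726, 0.0]
wrist_force: [-0.8, 0.4, -0.4]
width: -0.001
grip_force: 0.0
```

Run:
```python
from h import *
pose()
i=bot.camera_info('wrist');im=pic('wrist','n3.png')
marks('wrist',['large_hole','rib','upper_mould'],i)
```

```text
t 19.75 tcp [ 0.5053 -0.2445  0.0457] yaw_y 30.43 tilt [-0.0003  0.0002] F [-0.8  0.4 -0.4] w -0.001 g 0.0
wrist large_hole 0.96 px 146 274 [ 0.4789 -0.1994  0.    ]
wrist upper_mould 0.83 px 231 276 [ 0.5072 -0.2448  0.    ]
```

Run:
```python
from h import *
i=bot.camera_info('wrist');im=cv2.imread('pics/n3.png').astype(int)
for r in range(150,262,8):
    b=im[r,200:350]; red=b[:,2]; k=np.where(red>70)[0]+200
    print(r,k.min() if len(k) else 0,k.max() if len(k) else 0,len(k))
print(im[230,235:315:3].tolist())
def P(u,v,z):
    a=np.radians(-59.4);x=np.array([.505,-.2442])+u*np.array([np.cos(a),np.sin(a)])+v*np.array([-np.sin(a),np.cos(a)]);return proj(i,[*x,z]).round(1).tolist()
for z in(.044,.055,.066):print(z,P(-.033,-.012,z),P(-.033,.012,z),P(-.02,-.012,z),P(-.02,.012,z))
for z in(.03,.04):print('block',z,P(-.035,-.042,z),P(-.035,.042,z))
h=cv2.imread('pics/n3.png');h=cv2.cvtColor(h,cv2.COLOR_BGR2HSV)
for r in(182,186,190,194,198,204,210,230,250): 
    k=np.where((h[r,:,0]>100)&(h[r,:,0]<130)&(h[r,:,1]>120)&(h[r,:,2]>40))[0];print(r,k.min(),k.max())
g=im[200:420,180:380].max(2)<60
for r in range(250,330,6): print(r,''.join('#' if x else ('b' if im[r,200+2*j,0]>im[r,200+2*j,2]+30 else '-') for j,x in enumerate((im[r,200:350:2].max(1)<55))))
```

```text
150 262 286 25
158 272 272 1
166 349 349 1
174 200 349 3
182 0 0 0
190 0 0 0
198 0 0 0
206 248 300 53
214 248 300 53
222 248 300 53
230 248 300 53
238 248 300 53
246 249 300 52
254 249 300 52
[[130, 64, 25], [136, 69, 30], [130, 64, 29], [134, 68, 29], [102, 71, 61], [80, 88, 94], [77, 85, 91], [78, 84, 91], [79, 86, 91], [83, 88, 95], [75, 87, 92], [78, 87, 92], [81, 87, 93], [78, 85, 91], [83, 88, 94], [78, 89, 93], [75, 83, 90], [79, 87, 93], [78, 83, 89], [79, 85, 92], [80, 86, 89], [80, 83, 90], [61, 60, 59], [59, 28, 13], [99, 52, 25], [132, 65, 25], [130, 65, 26]]
0.044 [192.7, 248.6] [192.6, 297.3] [218.0, 249.2] [217.8, 296.9]
0.055 [198.0, 246.9] [197.8, 298.9] [224.8, 247.6] [224.6, 298.4]
0.066 [204.0, 245.0] [203.8, 300.6] [232.5, 245.8] [232.3, 300.1]
block 0.03 [183.4, 193.8] [182.9, 352.3]
block 0.04 [187.3, 189.3] [186.7, 356.6]
182 204 343
186 216 354
190 192 355
194 193 355
198 194 355
204 193 355
210 193 354
230 195 354
250 197 352
250 bbbbbbbbbbbbbbbbbbbbbbbb---------------------------bbbbbbbbbbbbbbbbbbbbbbbb
256 bbbbbbbbbbbbbbbbbbbbbbbbb-------------------------
[... 285 characters left out ...]
bbbbbb#################################bbbbbbbbbbbbbbbbbbbbb
286 bbbbbbbbbbbbbbbbbbbb###################################bbbbbbbbbbbbbbbbbbbb
292 bbbbbbbbbbbbbbbbbbbb###################################bbbbbbbbbbbbbbbbbbbb
298 bbbbbbbbbbbbbbbbbbb#############---#####----############bbbbbbbbbbbbbbbbbbb
304 bbbbbbbbbbbbbbbb########################-#################bbbbbbbbbbbbbbbbb
310 ###bbbbbbbbbbbb#############################################bbbbbbbbbbbb###
316 ####--bb###########################################################bbb#####
322 ###########################################################################
328 ###########################################################################
```

Contact shows that the shut fingertips really sit about 21 mm behind the reported TCP: the rib top, at 66 mm, was touched at TCP 45 mm. So the rib grasp has to go lower, to about TCP 0.030.

>>> servo_tool --pt "0 0 0.2 0 0 0 0" --pt "0 0 0.35 0 0 0 0" --pt "0 0 0.35 0 0 0 0" --pt "0 0 0.35 0 0 0 0" --pt "0 0 0.35 0 0 0 0" --pt "0 0 0.35 0 0 0 0" --pt "0 0 0.35 0 0 0 0" --pt "0 0 0.35 0 0 0 0" --pt "0 0 0.15 0 0 0 0" --pt "0 0 0 0 0 0 0" --pt "0 0 -0.06 0 0 0 0" --pt "0 0 -0.1 0 0 0 0" --pt "0 0 -0.1 0 0 0 0"

```text
time: 21.25
tool_pos: [0.5052, -0.2445, 0.0305]
tcp_rot: [-1.56, -2.726, 0.0]
wrist_force: [0.5, -0.1, 0.6]
width: 0.998
grip_force: 0.0
```

>>> servo_tool --pt "0 0 0 0 0 0 1" --pt "0 0 0 0 0 0 1" --pt "0 0 0 0 0 0 1" --pt "0 0 0 0 0 0 1" --pt "0 0 0 0 0 0 1" --pt "0 0 0 0 0 0 1" --pt "0 0 0 0 0 0 1" --pt "0 0 0 0 0 0 1" --pt "0 0 0 0 0 0 1" --pt "0 0 0 0 0 0 1" --pt "0 0 0 0 0 0 1" --pt "0 0 0 0 0 0 1" --newtons 90

```text
time: 22.45
tool_pos: [0.506, -0.245, 0.0319]
tcp_rot: [1.56, 2.725, 0.0]
wrist_force: [-1.2, 0.4, 5.0]
width: 0.25
grip_force: 90.6
```

Run:
```python
from h import *
pose()
```

```text
t 22.45 tcp [ 0.506  -0.245   0.0319] yaw_y 30.44 tilt [ 0.0012 -0.0007] F [-1.2  0.4  5. ] w 0.25 g 90.59262871742249
```

Rib held (90 N, about 22 mm). I lift it and carry it over the base, turning 70°.

>>> servo_tool --pt "0 0 0.15 0 0 0 1" --pt "0 0 0.4 0 0 0 1" --pt "0 0 0.65 0 0 0 1" --pt "0 0.1 0.9 0 0 0.03 1" --pt "0 0.3 0.9 0 0 0.07 1" --pt "-0.05 0.5 0.9 0 0 0.11 1" --pt "-0.1 0.7 0.9 0 0 0.15 1" --pt "-0.1 0.8 0.9 0 0 0.19 1" --pt "-0.1 0.8 0.9 0 0 0.19 1"

```text
time: 23.35
tool_pos: [0.4884, -0.1221, 0.1639]
tcp_rot: [-0.683, -3.062, -0.002]
wrist_force: [-1.0, -0.2, -5.7]
width: 0.252
grip_force: 89.5
```

>>> servo_tool --pt "-0.03 0.2 0 0 0 0.04 1" --pt "-0.06 0.4 0 0 0 0.08 1" --pt "-0.09 0.6 0 0 0 0.12 1" --pt "-0.095 0.75 0 0 0 0.16 1" --pt "-0.095 0.81 0 0 0 0.199 1" --pt "-0.095 0.81 0 0 0 0.199 1" --pt "-0.095 0.81 0 0 0 0.199 1" --pt "-0.095 0.81 0 0 0 0.199 1"

```text
time: 24.15
tool_pos: [0.476, -0.004, 0.1655]
tcp_rot: [0.281, -3.128, 0.001]
wrist_force: [-0.1, -1.0, -5.6]
width: 0.251
grip_force: 89.9
```

Run:
```python
from h import *
s=bot.read_state();pose(s);z=s['tool_pos'][2]-.0319
i=bot.camera_info('wrist');im=pic('wrist','n4.png')
marks('wrist',['upper_mould','large_hole','small_hole','thick_dowel','thin_dowel','recess','rib','base'],i,{**Z,'large_hole':z,'small_hole':z,'upper_mould':z,'rib':z+.066})
for n in('large_hole','base'):
  for m in bot.trace(n,'wrist')[:2]:
    c=max(cv2.findContours(m['mask'].astype('uint8'),0,2)[0],key=cv2.contourArea); a=cv2.approxPolyDP(c,3,True)[:,0]
    print(n,m['score'],a.tolist())
h=cv2.cvtColor(im,cv2.COLOR_RGB2HSV)
for r in range(0,300,9):
    s=''
    for c in range(120,440,5):
        H,S,V=map(int,h[r,c]); s+= 'B' if 105<H<130 and S>110 else ('w' if S<70 and V>90 else ('k' if V<60 else ('o' if H<30 else '.')))
    print(r,s)
```

```text
t 24.15 tcp [ 0.476  -0.004   0.1655] yaw_y 100.26 tilt [-0.0008 -0.0005] F [-0.1 -1.  -5.6] w 0.251 g 89.92472290992737
wrist upper_mould 0.67 px 237 272 [ 0.4766 -0.005   0.1336]
wrist large_hole 0.73 px 147 273 [ 0.4239 -0.014   0.1336]
wrist small_hole 0.69 px 140 277 [ 0.4199 -0.0124  0.1336]
wrist thick_dowel 0.59 px 139 276 [ 0.4232 -0.0119  0.076 ]
wrist rib 0.9 px 290 277 [ 0.4757 -0.0028  0.1996]
large_hole 0.97 [[355, 112], [189, 114], [194, 179], [183, 194], [192, 311], [207, 297], [214, 276], [230, 268], [235, 257], [242, 257], [248, 269], [245, 353], [303, 351], [298, 294], [299, 268], [304, 258], [312, 258], [318, 269], [333, 276], [341, 298], [355, 311], [363, 192], [352, 180]]
base 0.77 [[213, 100], [217, 113], [337, 110], [337, 98], [239, 96]]
0 oooooooooooooooooooooooooooooooooooooooooooooooooooooooooooooooo
9 oooooooooooooooooooooooooooooooooooooooooooooooooooooooooooooooo
18 oooooooooooooooooooooooooooooooooooooooooooooooooooooooooooooooo
27 oooooooooooooooooooooooooooooooooooooooooooooooooooooooooooooooo
36 ooooooooooooooooooooooooooooooooooooooooooooooooooooooo
[... 1303 characters left out ...]
oooooooooo
216 ooooooooooooowBBBBBBBBBBBwwwwwwwwwwwwBBBBBBBBBBBBooooooooooooooo
225 ooooooooooooooBBBBBBBBBBBwwwwwwwwwwwwBBBBBBBBBBBBooooooooooooooo
234 ooooooooooooooBBBBBBBBBBBwwwwwwwwwwwwBBBBBBBBBBBBooooooooooooooo
243 ooooooooooooooBBBBBBBBBBBwwwwwwwwwwwoBBBBBBBBBBBkooooooooooooooo
252 ooooooooooooooBBBBBBBBBBBwwwwww.wwowwBBBBBBBBBBBoooooooooooooooo
261 ooooooooooooooBBBBBBBBBkkwowowwwowwowkkBBBBBBBBBoooooooooooooooo
270 oooooooooooooo.BBBBBBkkkkkwwwwwwwwwwokkkkkBBBBBBoooooooooooooooo
279 oooooooooooooowBBBBkkkkkkkwoowwwwwwwkkkkkkkBBBBBoooooooooooooooo
288 oooooooooooooooBBBBkkkkkkkwwwwwwwwwwkkkkkkkkBBBBoooooooooooooooo
297 oooooooooooooooBBBkkkkkkkkwwwwwwwwwwkkk.kkkkBBBBoooooooooooooooo
```

Through the large hole the thick dowel's tip appears at (139, 276), and the hole mouth works out to within about 2 mm of it. I lower to just above the dowel tips and recheck.

>>> servo_tool --pt "0 0.007 -0.1 0 0 0.002 1" --pt "0 0.007 -0.2 0 0 0.002 1" --pt "0 0.007 -0.3 0 0 0.002 1" --pt "0 0.007 -0.34 0 0 0.002 1" --pt "0 0.007 -0.34 0 0 0.002 1" --pt "0 0.007 -0.34 0 0 0.002 1"

```text
time: 25.3
tool_pos: [0.4766, -0.0021, 0.1155]
tcp_rot: [-0.296, 3.127, -0.0]
wrist_force: [0.8, 0.3, -4.9]
width: 0.248
grip_force: 89.8
```

Run:
```python
from h import *
s=bot.read_state();pose(s);z=s['tool_pos'][2]-.0319
i=bot.camera_info('wrist');im=pic('wrist','n5.png')
marks('wrist',['large_hole','thick_dowel','upper_mould'],i,{**Z,'large_hole':z,'upper_mould':z})
h=cv2.cvtColor(im,cv2.COLOR_RGB2HSV)
for r in range(122,172,2): print(r,''.join('B' if 100<h[r,c,0]<130 and h[r,c,1]>110 else chr(48+int(h[r,c,2])//26) for c in range(235,315)))
x=np.array([.983,.184])
for nm,p in(('hole ctr if ctr=(.4756,-.003), lower mouth',[*(np.array([.4756,-.003])-.053*x),z]),('upper mouth',[*(np.array([.4756,-.003])-.053*x),z+.016]),('dowel tip',[*(np.array([.4756,-.003])-.053*x),.076])): print(nm,proj(i,p).round(1))
m=((h[...,0]>100)&(h[...,0]<130)&(h[...,1]>110)).astype('uint8'); sub=1-m[125:170,235:315]
n,l,st,ce=cv2.connectedComponentsWithStats(sub); print(st.tolist(),ce.tolist())
```

```text
t 25.3 tcp [ 0.4766 -0.0021  0.1155] yaw_y 100.81 tilt [ 0.0008 -0.0001] F [ 0.8  0.3 -4.9] w 0.248 g 89.8277485370636
wrist large_hole 0.68 px 145 273 [ 0.4237 -0.013   0.0836]
wrist thick_dowel 0.86 px 141 275 [ 0.4222 -0.0121  0.076 ]
wrist upper_mould 0.8 px 237 275 [ 0.477  -0.0015  0.0836]
122 BBBBBBBBBBBBBBBBBBBBBBBBBBBBBBBBBBBBBBBBBBBBBBBBBBBBBBBBBBBBBBBBBBBBBBBBBBBBBBBB
124 BBBBBBBBBBBBBBBBBBBBBBBBBBBBBBBBBBBBBBBBBBBBBBBBBBBBBBBBBBBBBBBBBBBBBBBBBBBBBBBB
126 BBBBBBBBBBBBBBBBBBBBBBBBBBBBBBBBBBBBBBBBBBBBBBBBBBBBBBBBBBBBBBBBBBBBBBBBBBBBBBBB
128 BBBBBBBBBBBBBBBBBBBBBBBBBBBBBBBBBBBBBBBBBBBBBBBBBBBBBBBBBBBBBBBBBBBBBBBBBBBBBBBB
130 BBBBBBBBBBBBBBBBBBBBBBBBBBBBBBBBBBBBBBBBBBBBBBBBBBBBBBBBBBBBBBBBBBBBBBBBBBBBBBBB
132 BBBBBBBBBBBBBBBBBBBBBBBBBBBBBBBBBBB2222222BBBBBBBBBBBBBBBBBBBBBBBBBBBBBBBBBBBBBB
134 BBBBBBBBBBBBBBBBBBBBBBBBBBBBBB22111122111111122BBBBBBBBBBBBBBBBBBBBBBBBBBBBBBBBB
136 BBBBBBBBBBBBBBBBBBBBBBBBBBB3322121221112122221212BBBBBBBBBBBBBBBBBBBBBBBBBBBBBBB
138 BBBBBBBBBBBBBBBBBBBBBBBBB333321112122222222222211123BBBBBBBBBBBBBBBBBBBBBBBBBBBB
140 BBBBBBBBBBBBBBBBBBBBBBBB2233221122
[... 855 characters left out ...]
3322221BBBBBBBBBBBBBBBBBBBBBBBBBBBBBBBBBB
162 BBBBBBBBBBBBBBBBBBBBBBBBBBBBBBBBBBBBBBBBBBBBBBBBBBBBBBBBBBBBBBBBBBBBBBBBBBBBBBBB
164 BBBBBBBBBBBBBBBBBBBBBBBBBBBBBBBBBBBBBBBBBBBBBBBBBBBBBBBBBBBBBBBBBBBBBBBBBBBBBBBB
166 BBBBBBBBBBBBBBBBBBBBBBBBBBBBBBBBBBBBBBBBBBBBBBBBBBBBBBBBBBBBBBBBBBBBBBBBBBBBBBBB
168 BBBBBBBBBBBBBBBBBBBBBBBBBBBBBBBBBBBBBBBBBBBBBBBBBBBBBBBBBBBBBBBBBBBBBBBBBBBBBBBB
170 BBBBBBBBBBBBBBBBBBBBBBBBBBBBBBBBBBBBBBBBBBBBBBBBBBBBBBBBBBBBBBBBBBBBBBBBBBBBBBBB
hole ctr if ctr=(.4756,-.003), lower mouth [144.8 273.2]
upper mouth [147.5 273.2]
dowel tip [143.6 273.3]
[[0, 0, 80, 45, 2863], [23, 7, 31, 30, 737]] [[39.86447782046804, 22.12469437652812], [38.084124830393485, 21.51560379918589]]
```

The hole centre is at (146.5, 273) and the dowel tip at about (143, 274), which matches the aligned prediction to within 1 mm. Descending.

>>> servo_tool --pt "0 0 -0.03 0 0 0 1" --pt "0 0 -0.06 0 0 0 1" --pt "0 0 -0.09 0 0 0 1" --pt "0 0 -0.12 0 0 0 1" --pt "0 0 -0.15 0 0 0 1" --pt "0 0 -0.15 0 0 0 1"

```text
time: 26.1
tool_pos: [0.4753, -0.002, 0.0913]
tcp_rot: [0.296, -3.126, -0.0]
wrist_force: [-0.3, -0.2, -5.9]
width: 0.253
grip_force: 90.0
```

Run:
```python
from h import *
pose()
```

```text
t 26.1 tcp [ 0.4753 -0.002   0.0913] yaw_y 100.81 tilt [-0.0021  0.0001] F [-0.3 -0.2 -5.9] w 0.253 g 89.95649456977844
```

>>> servo_tool --pt "0 0 -0.02 0 0 0 1" --pt "0 0 -0.04 0 0 0 1" --pt "0 0 -0.06 0 0 0 1" --pt "0 0 -0.06 0 0 0 1"

```text
time: 26.5
tool_pos: [0.4764, -0.0021, 0.084]
tcp_rot: [-0.296, 3.127, -0.0]
wrist_force: [1.2, -0.3, -4.3]
width: 0.252
grip_force: 90.1
```

>>> servo_tool --pt "0 0 -0.02 0 0 0 1" --pt "0 0 -0.04 0 0 0 1" --pt "0 0 -0.05 0 0 0 1" --pt "0 0 -0.05 0 0 0 1" --pt "0 0 -0.05 0 0 0 1"

```text
time: 27.0
tool_pos: [0.4766, -0.0021, 0.0777]
tcp_rot: [-0.296, 3.127, -0.0]
wrist_force: [-5.5, 0.6, 10.0]
width: 0.252
grip_force: 91.7
```

Run:
```python
from h import *
pose()
```

```text
t 27.0 tcp [ 0.4766 -0.0021  0.0777] yaw_y 100.81 tilt [ 0.0006 -0.0001] F [-5.5  0.6 10. ] w 0.252 g 91.74738049507141
```

>>> servo_tool --pt "0 0 -0.01 0 0 0 1" --pt "0 0 -0.015 0 0 0 1" --pt "0 0 -0.02 0 0 0 1" --pt "0 0 -0.02 0 0 0 1" --pt "0 0 -0.02 0 0 0 1"

```text
time: 27.5
tool_pos: [0.4766, -0.0021, 0.0759]
tcp_rot: [-0.296, 3.127, -0.0]
wrist_force: [-9.6, 0.3, 16.8]
width: 0.248
grip_force: 92.8
```

Run:
```python
from h import *
pose()
```

```text
t 27.5 tcp [ 0.4766 -0.0021  0.0759] yaw_y 100.82 tilt [ 0.0004 -0.0001] F [-9.6  0.3 16.8] w 0.248 g 92.8428590297699
```

>>> servo_tool --pt "-0.005 0 -0.007 0 0 0 1" --pt "-0.01 0 -0.014 0 0 0 1" --pt "-0.01 0 -0.02 0 0 0 1" --pt "-0.01 0 -0.02 0 0 0 1" --pt "-0.01 0 -0.02 0 0 0 1"

```text
time: 28.0
tool_pos: [0.4767, -0.0021, 0.0758]
tcp_rot: [-0.296, 3.124, -0.001]
wrist_force: [-14.9, -0.5, 32.7]
width: 0.254
grip_force: 94.9
```

Run:
```python
from h import *
pose()
i=bot.camera_info('wrist');im=pic('wrist','n6.png')
h=cv2.cvtColor(im,cv2.COLOR_RGB2HSV)
for r in range(112,172,3): print(r,''.join('B' if 100<h[r,c,0]<130 and h[r,c,1]>110 else chr(48+int(h[r,c,2])//26) for c in range(235,315)))
marks('wrist',['thick_dowel','large_hole','upper_mould'],i,{**Z,'thick_dowel':.068,'large_hole':.044,'upper_mould':.044})
bot.read_camera('scene')
marks('scene',['upper_mould','thick_dowel','thin_dowel','recess','rib','last','tin','hammer'],None,{**Z,'thick_dowel':.068,'thin_dowel':.068,'upper_mould':.044,'rib':.11})
```

```text
t 28.0 tcp [ 0.4767 -0.0021  0.0758] yaw_y 100.81 tilt [ 0.0032 -0.0001] F [-14.9  -0.5  32.7] w 0.254 g 94.85220551490784
112 444BBBBBBBBBBBBBBBBBB455BBBBBBBBBBBBBBBBBBBBBBBBBBBBBBBBBBBBBBBBBBBBBBBBBBBBBBBB
115 BBBBBBBBBBBBBBBBBBBBBBBBBBBBBBBBBBBBBBBBBBBBBBBBBBBBBBBBBBBBBBBBBBBBBBBBBBBBBBBB
118 BBBBBBBBBBBBBBBBBBBBBBBBBBBBBBBBBBBBBBBBBBBBBBBBBBBBBBBBBBBBBBBBBBBBBBBBBBBBBBBB
121 BBBBBBBBBBBBBBBBBBBBBBBBBBBBBBBBBBBBBBBBBBBBBBBBBBBBBBBBBBBBBBBBBBBBBBBBBBBBBBBB
124 BBBBBBBBBBBBBBBBBBBBBBBBBBBBBBBBBBBBBBBBBBBBBBBBBBBBBBBBBBBBBBBBBBBBBBBBBBBBBBBB
127 BBBBBBBBBBBBBBBBBBBBBBBBBBBBBBBBBBBBBBBBBBBBBBBBBBBBBBBBBBBBBBBBBBBBBBBBBBBBBBBB
130 BBBBBBBBBBBBBBBBBBBBBBBBBBBBBBBBBBBBBBBBBBBBBBBBBBBBBBBBBBBBBBBBBBBBBBBBBBBBBBBB
133 BBBBBBBBBBBBBBBBBBBBBBBBBBBBBBB33222222221222BBBBBBBBBBBBBBBBBBBBBBBBBBBBBBBBBBB
136 BBBBBBBBBBBBBBBBBBBBBBBBBBB33322222222222222221222BBBBBBBBBBBBBBBBBBBBBBBBBBBBBB
139 BBBBBBBBBBBBBBBBBBBBBBBBB3333232333333322222222121223BBBBBBBBBBBBBBBBBBBBBBBBBBB
142 BBBBBBBBBBBBBBBBBBBBBBBB233333333333333332222222221124BBBBBBBBBBBBBBBBBBBBBBBBBB
145 BBBBBBBBBBBBBBBBBBBBBBB223333333333333
[... 575 characters left out ...]
BBBBBBBBBBBBBBBBBBBBBBBBBBBBBBBBBBBBBBBBBBBBBBBBBBBBBBBBBBBBBB
169 BBBBBBBBBBBBBBBBBBBBBBBBBBBBBBBBBBBBBBBBBBBBBBBBBBBBBBBBBBBBBBBBBBBBBBBBBBBBBBBB
wrist thick_dowel 0.89 px 145 275 [ 0.4217 -0.0124  0.068 ]
wrist large_hole 0.83 px 146 275 [ 0.4241 -0.0118  0.044 ]
wrist upper_mould 0.75 px 240 275 [ 0.4792 -0.0014  0.044 ]
scene upper_mould 0.65 px 184 291 [0.4847 0.0029 0.044 ]
scene thin_dowel 0.96 px 187 302 [0.533  0.0072 0.068 ]
scene recess 0.6 px 184 287 [ 0.479  -0.0049  0.04  ]
scene last 0.78 px 281 119 [ 0.523  -0.5298  0.    ]
scene last 0.52 px 165 289 [0.3704 0.0725 0.    ]
scene tin 0.79 px 278 277 [ 0.7202 -0.1908 -0.    ]
scene hammer 0.78 px 243 361 [0.7433 0.0637 0.    ]
```

The mould is hard on its stop: force rose 16 N with only 0.1 mm of travel. I ease to a moderate hold and hand in.

>>> servo_tool --pt "0 0 0.005 0 0 0 1" --pt "0 0 0.008 0 0 0 1" --pt "0 0 0.008 0 0 0 1" --pt "0 0 0.008 0 0 0 1"

```text
time: 29.05
tool_pos: [0.4768, -0.0021, 0.0759]
tcp_rot: [-0.296, 3.124, -0.001]
wrist_force: [-11.1, 0.9, 24.6]
width: 0.255
grip_force: 93.7
```

Run:
```python
from h import *
import time
s=bot.read_state();pose(s)
if s['wrist_force'][2]>18 and s['tool_pos'][2]<.0763: print(bot.finish_job())
```

```text
t 29.05 tcp [ 0.4768 -0.0021  0.0759] yaw_y 100.81 tilt [ 0.0036 -0.0001] F [-11.1   0.9  24.6] w 0.255 g 93.7231957912445
the job is handed in; nothing more can be done
None
```

The heel is in the recess, and the blue half is on over both dowels, closed and held down on the stop at about 25 N. I handed the job in at about 29 s; the last, tin and hammer were not touched. Heel seating and face-to-face contact were judged from contact heights and forces, not seen directly.

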